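# Press two ink caps shut

### The job

The green and the yellow ink on the steel tray are finished with: with the fingertips, gently press the raised caps of these two bottles fully down, in either order, then draw the hand clear. Do not touch the red, blue and black inks, whose caps stay up, and leave every bottle standing in its place, not picked up; leave the things around the tray alone too.

Things in the scene. Friction and masses are not known exactly. Their poses are not given: they have to be found in the camera images.
- tray: brushed steel tray, 240 (x) by 340 (y) by 16 mm high, fixed to the table; floor and walls 3 mm thick; origin under its centre, z up. The five ink bottles stand in it, in any order, about 80 mm or more from centre to centre.
- ink_green: green ink bottle, loose and light (60 to 120 g), standing on the tray floor: body 36 mm across and 62 mm high, then a shoulder and a white collar 25 mm across up to 84 mm; origin at the centre of its underside, z up.
- cap_green (a joint): push-down cap of the green bottle, the same colour: value 0 = pulled up (open), 0.008 m = fully down (shut); starts 0 to 1.5 mm down. It slides straight down against a steady friction of about 3 N, has no spring, and stays where it is left; at 8 mm it meets a hard stop.
- top_green (a point): centre of the flat top of the green bottle's cap, a disc 24 mm across and 8 mm thick; 102 mm above the bottle's underside when open, 94 mm when shut; moves down with the cap.
- ink_yellow: yellow ink bottle, loose and light (60 to 120 g), standing on the tray floor: body 36 mm across and 62 mm high, then a shoulder and a white collar 25 mm across up to 84 mm; origin at the centre of its underside, z up.
- cap_yellow (a joint): push-down cap of the yellow bottle, the same colour: value 0 = pulled up (open), 0.008 m = fully down (shut); starts 0 to 1.5 mm down. It slides straight down against a steady friction of about 3 N, has no spring, and stays where it is left; at 8 mm it meets a hard stop.
- top_yellow (a point): centre of the flat top of the yellow bottle's cap, a disc 24 mm across and 8 mm thick; 102 mm above the bottle's underside when open, 94 mm when shut; moves down with the cap.
- ink_red: red ink bottle, loose and light (60 to 120 g), standing on the tray floor: body 36 mm across and 62 mm high, then a shoulder and a white collar 25 mm across up to 84 mm; origin at the centre of its underside, z up.
- cap_red (a joint): push-down cap of the red bottle, the same colour: value 0 = pulled up (open), 0.008 m = fully down (shut); starts 0 to 1.5 mm down. It slides straight down against a steady friction of about 3 N, has no spring, and stays where it is left; at 8 mm it meets a hard stop.
- top_red (a point): centre of the flat top of the red bottle's cap, a disc 24 mm across and 8 mm thick; 102 mm above the bottle's underside when open, 94 mm when shut; moves down with the cap.
- ink_blue: blue ink bottle, loose and light (60 to 120 g), standing on the tray floor: body 36 mm across and 62 mm high, then a shoulder and a white collar 25 mm across up to 84 mm; origin at the centre of its underside, z up.
- cap_blue (a joint): push-down cap of the blue bottle, the same colour: value 0 = pulled up (open), 0.008 m = fully down (shut); starts 0 to 1.5 mm down. It slides straight down against a steady friction of about 3 N, has no spring, and stays where it is left; at 8 mm it meets a hard stop.
- top_blue (a point): centre of the flat top of the blue bottle's cap, a disc 24 mm across and 8 mm thick; 102 mm above the bottle's underside when open, 94 mm when shut; moves down with the cap.
- ink_black: black ink bottle, loose and light (60 to 120 g), standing on the tray floor: body 36 mm across and 62 mm high, then a shoulder and a white collar 25 mm across up to 84 mm; origin at the centre of its underside, z up.
- cap_black (a joint): push-down cap of the black bottle, the same colour: value 0 = pulled up (open), 0.008 m = fully down (shut); starts 0 to 1.5 mm down. It slides straight down against a steady friction of about 3 N, has no spring, and stays where it is left; at 8 mm it meets a hard stop.
- top_black (a point): centre of the flat top of the black bottle's cap, a disc 24 mm across and 8 mm thick; 102 mm above the bottle's underside when open, 94 mm when shut; moves down with the cap.
- mug: white ceramic mug, 80 mm across, 90 mm high, loose, beside the tray; origin at the centre of its underside. Not part of the work.
- wash_bottle: white wash bottle with a green bent spout, 64 mm across, about 178 mm high, loose, beside the tray; origin at the centre of its underside. Not part of the work.
- cream_tube: white cream tube with blue cap lying flat, about 125 by 44 by 18 mm, loose, beside the tray; origin under its middle. Not part of the work.
- pen_machine: dark pen-shaped tattoo machine lying flat, about 125 by 22 by 22 mm, loose, beside the tray; origin under its middle. Not part of the work.
There are look-alikes about, which are no part of the job. Of the things that look like the ink_black, take the one that is farthest from the robot's base at the start. Several things have the shape of the ink_yellow; the one meant has the colours described above.

How it is judged:
At the end, for the whole second after the job is handed in: The green and yellow caps are at least 6.5 mm down of 8; the red, blue and black caps are less than 3.5 mm down; all five bottles stand upright (within 0.1 rad), at rest, within 20 mm of where they began; mug, wash bottle, cream tube and pen machine within 20 mm of where they began (value of joint each of cap_green, cap_yellow above 0.0065 m and value of joint each of cap_red, cap_blue, cap_black below 0.0035 m and angle between each of ink_green, ink_yellow, ink_red, ink_blue, ink_black's own z axis and vertical below 0.1 rad and distance of each of ink_green, ink_yellow, ink_red, ink_blue, ink_black, mug, wash_bottle, cream_tube, pen_machine from where it was at the start of the episode below 0.02 m and linear speed of each of ink_green, ink_yellow, ink_red, ink_blue, ink_black below 0.02 m/s); the robot touches nothing.
It fails at once if the red, blue or black ink is touched by the robot (over 0.5 N) or its cap is over 3.5 mm down (value of joint any of cap_red, cap_blue, cap_black above 0.0035 m or contact force between any of ink_red, ink_blue, ink_black and the fingers above 0.5 N or contact force between any of ink_red, ink_blue, ink_black and the arm above 0.5 N).
It fails at once if an ink bottle is lifted more than 8 mm (height (world z) of any of ink_green, ink_yellow, ink_red, ink_blue, ink_black above 0.011 m).
It fails at once if an ink bottle is tipped by more than 0.3 rad or shifted by more than 20 mm (angle between any of ink_green, ink_yellow, ink_red, ink_blue, ink_black's own z axis and vertical above 0.3 rad or distance of any of ink_green, ink_yellow, ink_red, ink_blue, ink_black from where it was at the start of the episode above 0.02 m).
It fails at once if the green or yellow bottle is pressed harder than 35 N (contact force between any of ink_green, ink_yellow and the fingers above 35 N or contact force between any of ink_green, ink_yellow and the arm above 35 N).
It fails at once if the mug, wash bottle, cream tube or pen machine is shifted by more than 20 mm (distance of any of mug, wash_bottle, cream_tube, pen_machine from where it was at the start of the episode above 0.02 m).
It also fails if it takes over 35 s, if anything falls off the work surface, if the arm or the gripper's body presses on something with over 40 N, if the wrist force passes 120 N, or if a joint passes its speed limit or range.

### The arm

A 6-joint arm with a two-finger parallel gripper is mounted at the origin on the work surface. World frame = base frame: x ahead of the robot, y to its left, z up, the work surface at z = 0. Lengths are in m, angles in rad, forces in N, time in s.
With the tool pointing down it reaches from about 0.375 to 0.9 m from the base axis. Payload 3.1 kg.
Tool frame: the origin (TCP) lies midway between the tips of the shut fingers; the grasp point (between the pads) lies 19 mm behind it (manip.grasp_offset is the distance from the TCP to the grasp point, in m); z points along the fingers, y is the line along which they close (so a half turn about z gives the same grasp; the last joint's range is limited). The gripper opens to 85 mm and grips with 20 to 120 N. Pads are 22 mm wide; open, the fingers measure 114 mm over their backs; the gripper's body (76 mm by 85 mm) begins 54 mm behind the grasp point. The pads swing forward as they close: fully open they stand 13 mm farther back than shut.
Start: joints at [-1.516, 0.527, 1.433, -0, 1.181, -0.178], TCP at [0.145, -0.608, 0.231] pointing down, gripper open.
Joint ranges: [-3.08, 3.08], [-0.75, 2.2], [0.22, 2.44], [-1.43, 4.57], [0, 2.65], [-2.85, 2.85]. Speed limits (rad/s): [2.79, 2.79, 3.14, 3.14, 3.14, 3.14].

### API

Orientations are given as a unit quaternion [x, y, z, w].
In Python, from station import sensors, cams, order, manip gives the robot as it stands.
- The arm moves only by the tool move_arm, never from a script. Its argument "targets" is a list of rows, each an object of numbers: "dx", "dy", "dz": the shift along the world's x, y, z normalised to -1 to 1, where 1 is 25 mm; "rx", "ry", "rz": the turn, a rotation vector about the world's x, y, z normalised to -1 to 1, where 1 is 30 degrees. A call has exactly 10 rows; each row shifts and turns the commanded pose from where the row before left it; what a row does not reach is not made up. A row lasts 1/8 s, in which the tool goes at most 62.5 mm and 10.7 degrees, less where a joint would pass 70% of its speed; a pose out of reach is approached as far as the arm can. A call with a number of a shift or a turn outside -1 to 1 is refused whole. A call with a gripper value outside its range is refused whole. "claw" is the opening in per cent of the stroke, from 0 (shut) to 100 (fully open), set as the call begins (left out, the last holds). The fingers move at their own pace and stop on an object; "newtons" is the grip in N (left out, the last holds). Time passes only in rows, so rows that do not move let the fingers close, or fill a call up. It gives the time, the measured TCP pose, the force, the opening and the grip force at its end, in the units of the state.
- sensors.sense(): the state, without advancing time (a new reading comes with each control period).
- cams.snapshot(name): name is "scene" or "top" or "wrist"; returns the picture (480x640x3 uint8, red, green, blue); there is no depth.
- cams.camera_model(name): a dict with "fx", "fy", "cx", "cy" (pixels), "extrinsics" (4x4, takes a point from world to camera coordinates). Camera axes: x right, y down, z forward; pixel columns grow to the right and rows downward; lengths in m; the calibration is good to about 2 mm. A picture is of the moment at which its call begins: read the wrist's pose just before it. camera_model takes no time and is no camera call; for the wrist camera it gives the pose at the moment of the call.
- order.sign_off(): hands the job in; it is judged then, once.
The state is a dict: "t": time; "q": joint angles; "qd": joint speeds; "tau": joint torques, N m; "tcp_pos": TCP position; "tool_rot": TCP orientation; "force": force on the tool from outside, world axes, zero at the start; "ft_torque": the same for the moment, N m; "finger_gap": opening from 0.0 (shut) to 1.0 (fully open); "gripper_force": force on a finger pad.
Only numpy, scipy, OpenCV 4.12 (cv2) and the standard library are available. Lean on these libraries where they do the work, as an engineer would, in place of code of your own. Each camera call takes 0.05 s, during which the arm holds its last target. There are 200 camera calls.

## Working session

There is one attempt and no reset: what is moved stays moved. The work goes in short steps, Python scripts to look and compute and a tool call to move; the robot and the scene stay as the last step left them, time stands still between calls to the robot, and variables do not carry over. Pictures are saved under pics/ and viewed, at most 10 in all, crops included, and the job is handed in when it is done.

Besides the shell and the picture viewer there is one more tool, called after ">>>" in YAML: its name, and indented under it one key for each argument. move_arm: Moves the arm, as the interface text tells. Scaled input: -1 to 1 covers 25 mm each way for a shift and 30 degrees each way for a turn. Its arguments: {"type":"object","properties":{"targets":{"type":"array"},"claw":{"type":"number"},"newtons":{"type":"number"}},"required":["targets"]}

```bash
mkdir -p pics
python3 - <<'E'
from station import sensors,cams
import cv2,numpy as np
print(sensors.sense())
for n in ("top","scene"):
    im=cams.snapshot(n);cv2.imwrite(f"pics/{n}0.png",im[:,:,::-1])
    m=cams.camera_model(n);print(n,m["fx"],m["fy"],m["cx"],m["cy"],np.round(m["extrinsics"],3).tolist())
E
```

```text
{'t': 0.0, 'q': array([-1.51549026e+00,  5.28482569e-01,  1.43389602e+00, -2.07666756e-05,
        1.18140688e+00, -1.78508402e-01]), 'qd': array([-7.93375422e-04,  1.20657256e-05,  3.23315677e-04, -2.51414644e-04,
        5.02243609e-05,  8.73066861e-05]), 'tau': array([ 2.12421410e-04, -4.42351127e+01, -1.78021538e+01, -2.02311285e-04,
        8.60052678e-03,  9.51575117e-06]), 'tcp_pos': array([ 0.14478385, -0.60726234,  0.23032555]), 'tool_rot': array([ 9.93173071e-01,  1.16644973e-01,  5.79137054e-05, -1.09491810e-03]), 'force': array([-0.16274042,  0.00860892, -0.19051246]), 'ft_torque': array([-0.01049808, -0.07530701, -0.01517151]), 'gripper_force': 0.0, 'finger_gap': 1.001350674732088}
top 443.3204853543894 443.3204853543894 311.74058047185736 237.10062854648163 [[0.014, -1.0, 0.014, -0.02], [-0.995, -0.015, -0.1, 0.541], [0.1, -0.012, -0.995, 1.076], [0.0, 0.0, 0.0, 1.0]]
scene 498.82499122708435 498.82499122708435 320.73579677729305 232.64238331872826 [[0.045, 0.999, -0.016, -0.009], [0.681, -0.043, -0.731, -0.286], [-0.731, 0.022, -0.682, 1.671], [0.0, 0.0, 0.0, 1.0]]
```

View pics/top0.png

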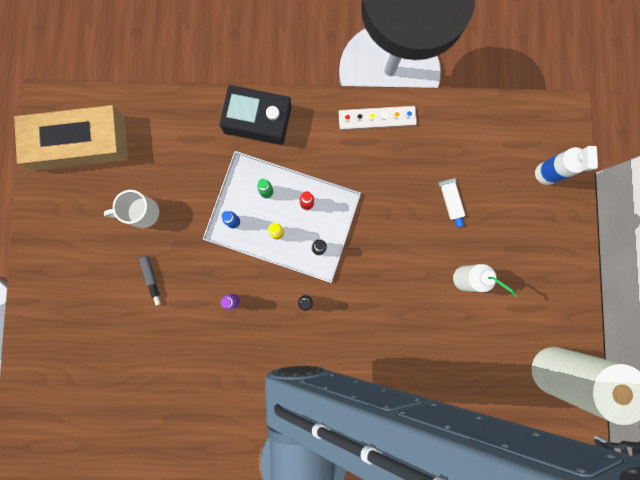

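View pics/scene0.png

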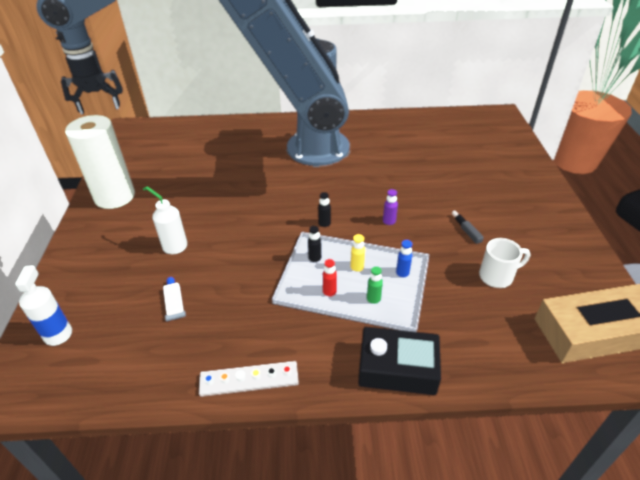

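The top view shows the green cap near (264,185) and yellow near (275,229), with red (306,200), blue (230,218) and black (318,246) in the tray. Purple (230,301) and a second black (305,302) stand outside it. The scene view shows the same layout: green (375,272), yellow (358,240).

```bash
cat > h.py <<'E'
import cv2,numpy as np
from station import cams
def ray(n,uv,m=None):
    m=m or cams.camera_model(n);E=np.array(m["extrinsics"]);R,t=E[:3,:3],E[:3,3]
    d=R.T@np.array([(uv[0]-m["cx"])/m["fx"],(uv[1]-m["cy"])/m["fy"],1]);return -R.T@t,d/np.linalg.norm(d)
def plane(n,uv,z,m=None):
    o,d=ray(n,uv,m);return o+d*(z-o[2])/d[2]
def tri(r1,r2):
    A=np.array([r1[1],-r2[1]]).T;s=np.linalg.lstsq(A,r2[0]-r1[0],rcond=None)[0]
    a=r1[0]+s[0]*r1[1];b=r2[0]+s[1]*r2[1];return (a+b)/2,np.linalg.norm(a-b)
HUE={"green":(50,85),"yellow":(22,35),"red":(0,5),"blue":(100,120)}
def blobs(im,c):
    h=cv2.cvtColor(im,cv2.COLOR_RGB2HSV);lo,hi=HUE[c]
    k=cv2.inRange(h,(lo,150,70),(hi,255,255))
    n,l,s,cc=cv2.connectedComponentsWithStats(k)
    return [(s[i].tolist(),cc[i].round(1).tolist()) for i in range(1,n) if s[i][4]>15]
E
python3 - <<'E'
import cv2
from h import *
T=cv2.imread("pics/top0.png")[:,:,::-1];S=cv2.imread("pics/scene0.png")[:,:,::-1]
for c in HUE:
    print(c,"top",[b for b in blobs(T,c) if 200<b[1][0]<340 and 150<b[1][1]<290]);print("  scene",[b for b in blobs(S,c) if 270<b[1][0]<440 and 220<b[1][1]<330])
a=cv2.resize(T[150:290,195:365],None,fx=3,fy=3,interpolation=cv2.INTER_CUBIC)
b=cv2.resize(S[220:320,280:430],None,fx=3,fy=3,interpolation=cv2.INTER_CUBIC)
b=cv2.copyMakeBorder(b[:, :280],0,120,0,0,cv2.BORDER_CONSTANT) if 0 else b
cv2.imwrite("pics/ct.png",a[:,:,::-1]);cv2.imwrite("pics/cs.png",b[:,:,::-1])
E
```

```text
green top [([258, 179, 10, 9, 65], [262.4, 183.0]), ([258, 184, 15, 14, 93], [266.4, 191.9])]
  scene [([373, 268, 7, 6, 36], [375.9, 270.5]), ([368, 281, 13, 21, 221], [374.0, 291.3])]
yellow top [([269, 223, 15, 16, 149], [275.7, 230.5])]
  scene [([353, 234, 11, 7, 23], [358.1, 236.3]), ([352, 248, 11, 22, 176], [356.4, 260.3])]
red top [([300, 192, 14, 17, 159], [306.4, 200.1])]
  scene [([325, 260, 9, 7, 50], [329.1, 263.0]), ([323, 273, 13, 23, 249], [329.5, 283.9])]
blue top [([222, 211, 18, 17, 167], [230.5, 219.1])]
  scene [([402, 240, 10, 8, 56], [406.4, 243.7]), ([397, 253, 15, 24, 256], [403.4, 264.8])]
```

View pics/ct.png

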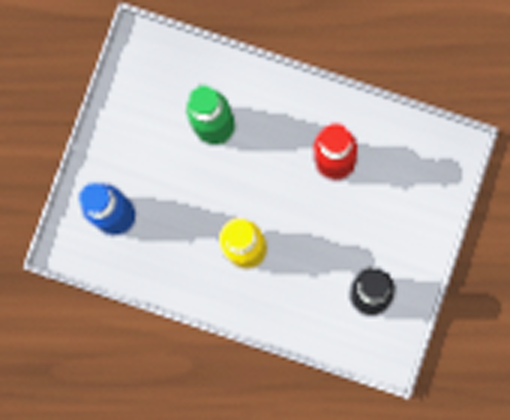

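View pics/cs.png

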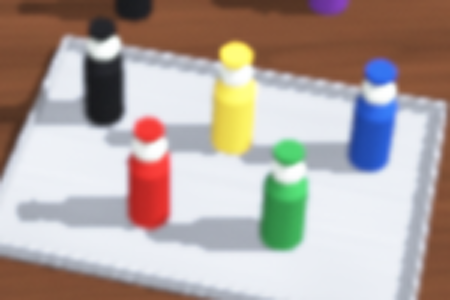

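The crops show the cap tops. In the top view green is about (263,182.5) and yellow (275.2,228.5); in the scene view green is (376.3,269.5) and yellow (358.7,237).

Run:
```python
from h import *
P={"green":((263.2,183),(376.3,270)),"yellow":((275.2,228.6),(358.7,237.3)),"red":((307,196.7),(329.3,263)),"blue":((227.7,216.7),(406.6,243.5)),"black":((320,244.7),(314,231))}
for c,(a,b) in P.items():
    p,e=tri(ray("top",a),ray("scene",b));print(c,"tri",p.round(4),"gap",e.round(4),"top@z",plane("top",a,.104)[:2].round(4),"scene@z",plane("scene",b,.101)[:2].round(4))
```

```text
green tri [0.6597 0.1056 0.1009] gap 0.0019 top@z [0.6589 0.1043] scene@z [0.6597 0.1065]
yellow tri [0.5523 0.0758 0.1023] gap 0.0035 top@z [0.5519 0.0739] scene@z [0.5509 0.0778]
red tri [0.6292 0.0019 0.0984] gap 0.0009 top@z [0.6281 0.0014] scene@z [0.6317 0.0022]
blue tri [0.5787 0.1871 0.1004] gap 0.0037 top@z [0.578  0.1845] scene@z [0.5792 0.1888]
black tri [ 0.5167 -0.0297  0.0964] gap 0.0016 top@z [ 0.5161 -0.0303] scene@z [ 0.5218 -0.029 ]
```

>>> move_arm:
  targets:
    - {"dx": 0.5,"dy": 0.9,"dz": 0.3}
    - {"dx": 0.5,"dy": 0.9,"dz": 0.3}
    - {"dx": 0.5,"dy": 0.9,"dz": 0.3}
    - {"dx": 0.5,"dy": 0.9,"dz": 0.3}
    - {"dx": 0.5,"dy": 0.9}
    - {"dx": 0.5,"dy": 0.9}
    - {"dx": 0.5,"dy": 0.9}
    - {"dx": 0.5,"dy": 0.9}
    - {"dx": 0.5,"dy": 0.9}
    - {"dx": 0.5,"dy": 0.9}
  claw: 0

```text
schema error: expected keys dx, dy, dz, rx, ry, rz
```

>>> move_arm:
  targets:
    - {"dx": 0.5,"dy": 0.9}
    - {"dx": 0.5,"dy": 0.9}
    - {"dx": 0.5,"dy": 0.9}
    - {"dx": 0.5,"dy": 0.9}
    - {"dx": 0.5,"dy": 0.9}
    - {"dx": 0.5,"dy": 0.9}
    - {"dx": 0.5,"dy": 0.9}
    - {"dx": 0.5,"dy": 0.9}
    - {"dx": 0.5,"dy": 0.9}
    - {"dx": 0.5,"dy": 0.9}

```text
schema error: expected keys dx, dy, dz, rx, ry, rz
```

>>> move_arm:
  targets:
    - {"dx": 0.6,"dy": 0.9}
    - {"dx": 0.6,"dy": 0.9}
    - {"dx": 0.6,"dy": 0.9}
    - {"dx": 0.6,"dy": 0.9}
    - {"dx": 0.6,"dy": 0.9}
    - {"dx": 0.6,"dy": 0.9}
    - {"dx": 0.6,"dy": 0.7}
    - {"dx": 0.4,"dy": 0.5}
    - {}
    - {}

```text
schema error: expected keys dx, dy, dz, rx, ry, rz
```

All six keys are needed in every row.

>>> move_arm:
  targets:
    - {"dx": 0.5,"dy": 0.9,"dz": 0.3,"rx": 0,"ry": 0,"rz": 0}
    - {"dx": 0.5,"dy": 0.9,"dz": 0.3,"rx": 0,"ry": 0,"rz": 0}
    - {"dx": 0.5,"dy": 0.9,"dz": 0.3,"rx": 0,"ry": 0,"rz": 0}
    - {"dx": 0.5,"dy": 0.9,"dz": 0.3,"rx": 0,"ry": 0,"rz": 0}
    - {"dx": 0.5,"dy": 0.9,"dz": 0,"rx": 0,"ry": 0,"rz": 0}
    - {"dx": 0.5,"dy": 0.9,"dz": 0,"rx": 0,"ry": 0,"rz": 0}
    - {"dx": 0.5,"dy": 0.9,"dz": 0,"rx": 0,"ry": 0,"rz": 0}
    - {"dx": 0.5,"dy": 0.9,"dz": 0,"rx": 0,"ry": 0,"rz": 0}
    - {"dx": 0.5,"dy": 0.9,"dz": 0,"rx": 0,"ry": 0,"rz": 0}
    - {"dx": 0.5,"dy": 0.9,"dz": 0,"rx": 0,"ry": 0,"rz": 0}
  claw: 0

```text
t: 1.35
tcp_pos: [0.2705, -0.3814, 0.2613]
tool_rot: [0.993, 0.117, 0.0, -0.0]
force: [0.2, -0.1, 0.4]
finger_gap: -0.001
gripper_force: 0.0
```

>>> move_arm:
  targets:
    - {"dx": 0.6,"dy": 0.95,"dz": 0,"rx": 0,"ry": 0,"rz": 0}
    - {"dx": 0.6,"dy": 0.95,"dz": 0,"rx": 0,"ry": 0,"rz": 0}
    - {"dx": 0.6,"dy": 0.95,"dz": 0,"rx": 0,"ry": 0,"rz": 0}
    - {"dx": 0.6,"dy": 0.95,"dz": 0,"rx": 0,"ry": 0,"rz": 0}
    - {"dx": 0.6,"dy": 0.95,"dz": 0,"rx": 0,"ry": 0,"rz": 0}
    - {"dx": 0.6,"dy": 0.95,"dz": 0,"rx": 0,"ry": 0,"rz": 0}
    - {"dx": 0.6,"dy": 0.95,"dz": 0,"rx": 0,"ry": 0,"rz": 0}
    - {"dx": 0.6,"dy": 0.95,"dz": 0,"rx": 0,"ry": 0,"rz": 0}
    - {"dx": 0.6,"dy": 0.95,"dz": 0,"rx": 0,"ry": 0,"rz": 0}
    - {"dx": 0.6,"dy": 0.95,"dz": 0,"rx": 0,"ry": 0,"rz": 0}

```text
t: 2.6
tcp_pos: [0.4202, -0.1438, 0.2613]
tool_rot: [0.993, 0.117, 0.0, 0.0]
force: [1.6, -0.5, 1.0]
finger_gap: -0.0
gripper_force: 0.0
```

>>> move_arm:
  targets:
    - {"dx": 0.6,"dy": 0.95,"dz": 0,"rx": 0,"ry": 0,"rz": 0}
    - {"dx": 0.6,"dy": 0.95,"dz": 0,"rx": 0,"ry": 0,"rz": 0}
    - {"dx": 0.6,"dy": 0.95,"dz": 0,"rx": 0,"ry": 0,"rz": 0}
    - {"dx": 0.6,"dy": 0.95,"dz": 0,"rx": 0,"ry": 0,"rz": 0}
    - {"dx": 0.6,"dy": 0.95,"dz": 0,"rx": 0,"ry": 0,"rz": 0}
    - {"dx": 0.6,"dy": 0.95,"dz": 0,"rx": 0,"ry": 0,"rz": 0}
    - {"dx": 0.6,"dy": 0.95,"dz": -0.2,"rx": 0,"ry": 0,"rz": 0}
    - {"dx": 0.6,"dy": 0.95,"dz": -0.4,"rx": 0,"ry": 0,"rz": 0}
    - {"dx": 0.4,"dy": 0.6,"dz": -0.4,"rx": 0,"ry": 0,"rz": 0}
    - {"dx": 0,"dy": 0,"dz": -0.4,"rx": 0,"ry": 0,"rz": 0}

```text
t: 3.85
tcp_pos: [0.5499, 0.0606, 0.2256]
tool_rot: [0.993, 0.118, -0.0, 0.0]
force: [-0.0, 0.3, -0.7]
finger_gap: -0.002
gripper_force: 0.0
```

Run:
```python
from station import sensors,cams
from h import *
s=sensors.sense();print(s["t"],s["tcp_pos"],s["force"])
m=cams.camera_model("wrist");im=cams.snapshot("wrist");cv2.imwrite("pics/w1.png",im[:,:,::-1])
E=np.array(m["extrinsics"]);print("cam",-E[:3,:3].T@E[:3,3],E[2,:3])
for c in HUE:
    for b in blobs(im,c):
        if b[0][4]>150: print(c,b,plane("wrist",b[1],.104,m).round(4))
```

```text
3.85 [0.5499292  0.06055861 0.2255985 ] [-0.04671363  0.30459339 -0.66009646]
cam [0.62712661 0.0790557  0.36797365] [-0.30093364 -0.07108861 -0.95099177]
green ([262, 4, 54, 62, 2236], [287.6, 33.2]) [0.6564 0.1033 0.104 ]
yellow ([273, 163, 48, 66, 2191], [297.0, 195.3]) [0.5655 0.0774 0.104 ]
red ([387, 91, 74, 52, 2621], [423.5, 116.6]) [0.6307 0.0138 0.104 ]
blue ([105, 99, 93, 51, 3214], [152.3, 123.9]) [0.5883 0.1725 0.104 ]
```

View pics/w1.png

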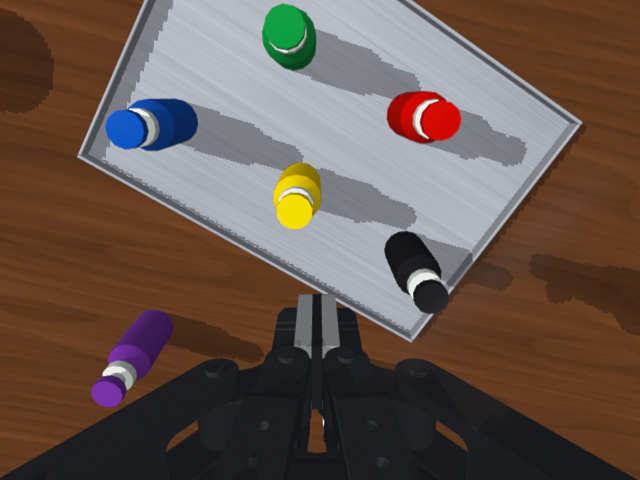

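The wrist view shows the yellow cap top at (294,211) and green at (286,28), with the shut tips at about (317,300).

Run:
```python
from station import sensors,cams
from h import *
m=cams.camera_model("wrist")
for c,uv in dict(green=(286,28),yellow=(294,211),red=(440,121),blue=(127,129),black=(431,296)).items(): print(c,plane("wrist",uv,.104,m).round(4))
E=np.array(m["extrinsics"]);p=E[:3,:3]@sensors.sense()["tcp_pos"]+E[:3,3];print("tcp px",m["fx"]*p[0]/p[2]+m["cx"],m["fy"]*p[1]/p[2]+m["cy"])
```

```text
green [0.6567 0.1038 0.104 ]
yellow [0.5535 0.0763 0.104 ]
red [0.6286 0.003  0.104 ]
blue [0.5801 0.1858 0.104 ]
black [ 0.5163 -0.0284  0.104 ]
tcp px 316.8463629915635 316.368738519565
```

>>> move_arm:
  targets:
    - {"dx": 0.13,"dy": 0.3,"dz": 0,"rx": 0,"ry": 0,"rz": 0}
    - {"dx": 0,"dy": 0.3,"dz": -0.2,"rx": 0,"ry": 0,"rz": 0}
    - {"dx": 0,"dy": 0,"dz": -0.8,"rx": 0,"ry": 0,"rz": 0}
    - {"dx": 0,"dy": 0,"dz": -0.8,"rx": 0,"ry": 0,"rz": 0}
    - {"dx": 0,"dy": 0,"dz": -0.8,"rx": 0,"ry": 0,"rz": 0}
    - {"dx": 0,"dy": 0,"dz": -0.8,"rx": 0,"ry": 0,"rz": 0}
    - {"dx": 0,"dy": 0,"dz": -0.6,"rx": 0,"ry": 0,"rz": 0}
    - {"dx": 0,"dy": 0,"dz": -0.3,"rx": 0,"ry": 0,"rz": 0}
    - {"dx": 0,"dy": 0,"dz": 0,"rx": 0,"ry": 0,"rz": 0}
    - {"dx": 0,"dy": 0,"dz": 0,"rx": 0,"ry": 0,"rz": 0}

```text
t: 5.15
tcp_pos: [0.5536, 0.0745, 0.1194]
tool_rot: [0.993, 0.117, 0.001, 0.0]
force: [-0.0, 0.2, -0.2]
finger_gap: 0.001
gripper_force: 0.0
```

Run:
```python
from station import sensors,cams
from h import *
s=sensors.sense();print(s["t"],s["tcp_pos"],s["force"])
m=cams.camera_model("wrist");im=cams.snapshot("wrist");cv2.imwrite("pics/w2.png",im[:,:,::-1])
```

```text
5.15 [0.55364484 0.07449213 0.11942684] [-0.01302922  0.21696749 -0.19489942]
```

View pics/w2.png

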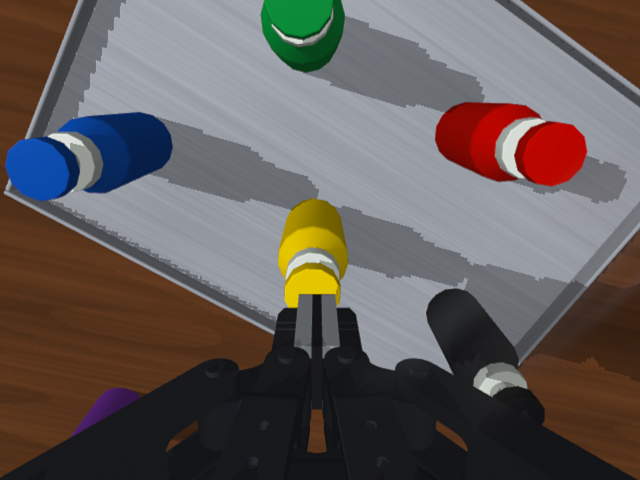

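The shut tips are above the yellow cap (cap centre at about column 312, tips at 317), roughly 1.5 mm off in y.

>>> move_arm:
  targets:
    - {"dx": 0,"dy": 0.06,"dz": -0.2,"rx": 0,"ry": 0,"rz": 0}
    - {"dx": 0,"dy": 0,"dz": -0.2,"rx": 0,"ry": 0,"rz": 0}
    - {"dx": 0,"dy": 0,"dz": -0.06,"rx": 0,"ry": 0,"rz": 0}
    - {"dx": 0,"dy": 0,"dz": -0.06,"rx": 0,"ry": 0,"rz": 0}
    - {"dx": 0,"dy": 0,"dz": -0.06,"rx": 0,"ry": 0,"rz": 0}
    - {"dx": 0,"dy": 0,"dz": -0.06,"rx": 0,"ry": 0,"rz": 0}
    - {"dx": 0,"dy": 0,"dz": -0.06,"rx": 0,"ry": 0,"rz": 0}
    - {"dx": 0,"dy": 0,"dz": -0.06,"rx": 0,"ry": 0,"rz": 0}
    - {"dx": 0,"dy": 0,"dz": 0,"rx": 0,"ry": 0,"rz": 0}
    - {"dx": 0,"dy": 0,"dz": 0,"rx": 0,"ry": 0,"rz": 0}

```text
t: 6.45
tcp_pos: [0.5531, 0.076, 0.0998]
tool_rot: [0.993, 0.117, 0.0, 0.0]
force: [-0.4, -0.0, 2.9]
finger_gap: 0.001
gripper_force: 0.9
```

Contact is made and the cap is sliding at about 3 N. I'll continue in small steps to the stop, at about z = 0.097.

>>> move_arm:
  targets:
    - {"dx": 0,"dy": 0,"dz": -0.04,"rx": 0,"ry": 0,"rz": 0}
    - {"dx": 0,"dy": 0,"dz": 0,"rx": 0,"ry": 0,"rz": 0}
    - {"dx": 0,"dy": 0,"dz": -0.03,"rx": 0,"ry": 0,"rz": 0}
    - {"dx": 0,"dy": 0,"dz": 0,"rx": 0,"ry": 0,"rz": 0}
    - {"dx": 0,"dy": 0,"dz": -0.02,"rx": 0,"ry": 0,"rz": 0}
    - {"dx": 0,"dy": 0,"dz": 0,"rx": 0,"ry": 0,"rz": 0}
    - {"dx": 0,"dy": 0,"dz": -0.02,"rx": 0,"ry": 0,"rz": 0}
    - {"dx": 0,"dy": 0,"dz": 0,"rx": 0,"ry": 0,"rz": 0}
    - {"dx": 0,"dy": 0,"dz": 0,"rx": 0,"ry": 0,"rz": 0}
    - {"dx": 0,"dy": 0,"dz": 0,"rx": 0,"ry": 0,"rz": 0}

```text
t: 7.7
tcp_pos: [0.5531, 0.076, 0.0971]
tool_rot: [0.993, 0.117, 0.0, 0.0]
force: [0.7, 0.2, 3.0]
finger_gap: 0.001
gripper_force: 1.5
```

>>> move_arm:
  targets:
    - {"dx": 0,"dy": 0,"dz": -0.02,"rx": 0,"ry": 0,"rz": 0}
    - {"dx": 0,"dy": 0,"dz": 0,"rx": 0,"ry": 0,"rz": 0}
    - {"dx": 0,"dy": 0,"dz": 0,"rx": 0,"ry": 0,"rz": 0}
    - {"dx": 0,"dy": 0,"dz": 0,"rx": 0,"ry": 0,"rz": 0}
    - {"dx": 0,"dy": 0,"dz": 0,"rx": 0,"ry": 0,"rz": 0}
    - {"dx": 0,"dy": 0,"dz": 0,"rx": 0,"ry": 0,"rz": 0}
    - {"dx": 0,"dy": 0,"dz": 0,"rx": 0,"ry": 0,"rz": 0}
    - {"dx": 0,"dy": 0,"dz": 0,"rx": 0,"ry": 0,"rz": 0}
    - {"dx": 0,"dy": 0,"dz": 0,"rx": 0,"ry": 0,"rz": 0}
    - {"dx": 0,"dy": 0,"dz": 0,"rx": 0,"ry": 0,"rz": 0}

```text
t: 8.95
tcp_pos: [0.5532, 0.076, 0.0971]
tool_rot: [0.993, 0.117, 0.0, 0.0]
force: [-0.3, 0.3, 6.2]
finger_gap: 0.008
gripper_force: 3.1
```

The stop is reached: z held at 0.097, as expected for a shut cap, while the force rose to 6 N. Next I'll lift and go over to green.

>>> move_arm:
  targets:
    - {"dx": 0,"dy": 0,"dz": 0.4,"rx": 0,"ry": 0,"rz": 0}
    - {"dx": 0,"dy": 0,"dz": 0.6,"rx": 0,"ry": 0,"rz": 0}
    - {"dx": 0,"dy": 0,"dz": 0.6,"rx": 0,"ry": 0,"rz": 0}
    - {"dx": 0.8,"dy": 0.22,"dz": 0,"rx": 0,"ry": 0,"rz": 0}
    - {"dx": 0.8,"dy": 0.22,"dz": 0,"rx": 0,"ry": 0,"rz": 0}
    - {"dx": 0.8,"dy": 0.22,"dz": 0,"rx": 0,"ry": 0,"rz": 0}
    - {"dx": 0.8,"dy": 0.22,"dz": 0,"rx": 0,"ry": 0,"rz": 0}
    - {"dx": 0.8,"dy": 0.22,"dz": 0,"rx": 0,"ry": 0,"rz": 0}
    - {"dx": 0.2,"dy": 0.04,"dz": -0.4,"rx": 0,"ry": 0,"rz": 0}
    - {"dx": 0,"dy": 0,"dz": -0.2,"rx": 0,"ry": 0,"rz": 0}

```text
t: 10.2
tcp_pos: [0.657, 0.1045, 0.1207]
tool_rot: [0.993, 0.117, -0.001, -0.0]
force: [0.4, -0.3, 0.0]
finger_gap: 0.003
gripper_force: 0.0
```

Run:
```python
from station import sensors,cams
from h import *
s=sensors.sense();print(s["t"],s["tcp_pos"],s["force"])
im=cams.snapshot("wrist");S=cams.snapshot("scene")
b=cv2.resize(S[210:310,290:430],None,fx=3.43,fy=3.43,interpolation=cv2.INTER_CUBIC)
a=cv2.resize(im,(456,343));o=np.hstack([a[:,100:400],b])
cv2.imwrite("pics/w3.png",o[:,:,::-1]);print(o.shape)
```

```text
10.2 [0.65704845 0.10449547 0.12072428] [ 0.43141375 -0.32230613  0.0202373 ]
(343, 780, 3)
```

View pics/w3.png

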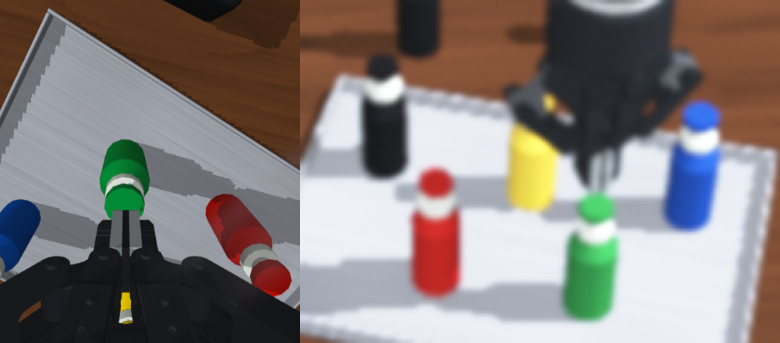

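The tips are centred over the green cap (about column 124 in the left panel), and yellow still stands upright.

>>> move_arm:
  targets:
    - {"dx": 0,"dy": 0,"dz": -0.24,"rx": 0,"ry": 0,"rz": 0}
    - {"dx": 0,"dy": 0,"dz": -0.18,"rx": 0,"ry": 0,"rz": 0}
    - {"dx": 0,"dy": 0,"dz": -0.06,"rx": 0,"ry": 0,"rz": 0}
    - {"dx": 0,"dy": 0,"dz": -0.06,"rx": 0,"ry": 0,"rz": 0}
    - {"dx": 0,"dy": 0,"dz": -0.06,"rx": 0,"ry": 0,"rz": 0}
    - {"dx": 0,"dy": 0,"dz": -0.06,"rx": 0,"ry": 0,"rz": 0}
    - {"dx": 0,"dy": 0,"dz": -0.06,"rx": 0,"ry": 0,"rz": 0}
    - {"dx": 0,"dy": 0,"dz": -0.06,"rx": 0,"ry": 0,"rz": 0}
    - {"dx": 0,"dy": 0,"dz": -0.06,"rx": 0,"ry": 0,"rz": 0}
    - {"dx": 0,"dy": 0,"dz": 0,"rx": 0,"ry": 0,"rz": 0}

```text
t: 11.55
tcp_pos: [0.6582, 0.1045, 0.1007]
tool_rot: [0.993, 0.117, 0.0, 0.0]
force: [0.4, 0.1, 3.0]
finger_gap: -0.002
gripper_force: 1.2
```

Go down another 4 mm, slowly near the end.

>>> move_arm:
  targets:
    - {"dx": 0,"dy": 0,"dz": -0.04,"rx": 0,"ry": 0,"rz": 0}
    - {"dx": 0,"dy": 0,"dz": -0.04,"rx": 0,"ry": 0,"rz": 0}
    - {"dx": 0,"dy": 0,"dz": -0.04,"rx": 0,"ry": 0,"rz": 0}
    - {"dx": 0,"dy": 0,"dz": 0,"rx": 0,"ry": 0,"rz": 0}
    - {"dx": 0,"dy": 0,"dz": -0.02,"rx": 0,"ry": 0,"rz": 0}
    - {"dx": 0,"dy": 0,"dz": 0,"rx": 0,"ry": 0,"rz": 0}
    - {"dx": 0,"dy": 0,"dz": -0.02,"rx": 0,"ry": 0,"rz": 0}
    - {"dx": 0,"dy": 0,"dz": 0,"rx": 0,"ry": 0,"rz": 0}
    - {"dx": 0,"dy": 0,"dz": 0,"rx": 0,"ry": 0,"rz": 0}
    - {"dx": 0,"dy": 0,"dz": 0,"rx": 0,"ry": 0,"rz": 0}

```text
t: 12.8
tcp_pos: [0.6582, 0.1045, 0.0971]
tool_rot: [0.993, 0.117, 0.0, 0.0]
force: [-0.6, 0.7, 4.8]
finger_gap: -0.001
gripper_force: 2.6
```

The stop is felt at the same height, so I'll lift clear.

>>> move_arm:
  targets:
    - {"dx": 0,"dy": 0,"dz": 0.4,"rx": 0,"ry": 0,"rz": 0}
    - {"dx": 0,"dy": 0,"dz": 0.8,"rx": 0,"ry": 0,"rz": 0}
    - {"dx": 0,"dy": 0,"dz": 0.9,"rx": 0,"ry": 0,"rz": 0}
    - {"dx": 0,"dy": 0,"dz": 0.9,"rx": 0,"ry": 0,"rz": 0}
    - {"dx": 0,"dy": 0,"dz": 0.9,"rx": 0,"ry": 0,"rz": 0}
    - {"dx": 0,"dy": 0,"dz": 0.9,"rx": 0,"ry": 0,"rz": 0}
    - {"dx": 0,"dy": 0,"dz": 0.6,"rx": 0,"ry": 0,"rz": 0}
    - {"dx": 0,"dy": 0,"dz": 0.3,"rx": 0,"ry": 0,"rz": 0}
    - {"dx": 0,"dy": 0,"dz": 0,"rx": 0,"ry": 0,"rz": 0}
    - {"dx": 0,"dy": 0,"dz": 0,"rx": 0,"ry": 0,"rz": 0}

```text
t: 14.05
tcp_pos: [0.6574, 0.1045, 0.238]
tool_rot: [0.993, 0.117, -0.001, -0.0]
force: [0.3, -0.5, 0.4]
finger_gap: 0.001
gripper_force: 0.0
```

Run:
```python
from station import sensors,cams
from h import *
s=sensors.sense();print(s["t"],s["tcp_pos"],s["force"])
S=cams.snapshot("scene");W=cams.snapshot("wrist")
b=cv2.resize(S[210:310,290:430],None,fx=3.6,fy=3.6,interpolation=cv2.INTER_CUBIC)
o=np.hstack([b,cv2.resize(W,(480,360))[:,100:390]]);cv2.imwrite("pics/e.png",o[:,:,::-1])
```

```text
14.05 [0.65744696 0.10449869 0.23803214] [ 0.28685002 -0.48105498  0.41947541]
```

View pics/e.png

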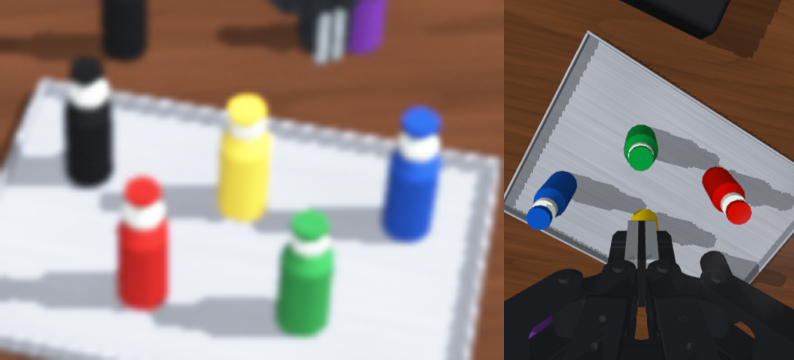

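The picture shows the green and yellow caps down with thinner collars, all five bottles upright in place, and the hand clear.

```bash
python3 -c "
from station import order;print(order.sign_off())"
```

```text
the job is handed in; nothing more can be done
None
```

The green and yellow caps are pressed down to their stops at no more than about 6 N in the readings, all five bottles stand in place in the last pictures, the hand is clear, and the job is handed in (no verdict was returned).

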